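# Fetch the red-capped vial from behind the bottles in the fridge basket

## Robot

A 7-joint arm with a two-finger parallel gripper is mounted at the origin on the work surface. World frame = base frame: x ahead of the robot, y to its left, z up, the work surface at z = 0. Lengths are in m, angles in rad, forces in N, time in s.
With the tool pointing down it reaches from about 0.4 to 0.85 m from the base axis. Payload 10.4 kg.
Tool frame: the origin (TCP) lies midway between the tips of the shut fingers; the grasp point (between the pads) lies 19 mm behind it; z points along the fingers, y is the line along which they close (so a half turn about z gives the same grasp; the last joint's range is limited). The gripper opens to 85 mm and grips with 20 to 120 N. Pads are 22 mm wide; open, the fingers measure 114 mm over their backs; the gripper's body (76 mm by 85 mm) begins 54 mm behind the grasp point. The pads swing forward as they close: fully open they stand 13 mm farther back than shut.
Start: joints at [1.101, 0.332, -0.065, 1.46, 0.022, 1.35, -0.088], TCP at [0.27, -0.564, 0.231] pointing down, gripper open.
Joint ranges: [-2.6, 2.6], [-0.5, 2.12], [-1.47, 1.34], [0.16, 2.42], [-1.27, 4.41], [0.06, 2.06], [-2.6, 2.6]. Speed limits (rad/s): [2.22, 2.22, 2.79, 2.79, 3.14, 3.14, 3.14].

## Interface

Orientations are given as a unit quaternion [x, y, z, w].
In Python, from workcell import get_obs, camera, camera_params, hand_in gives the robot as it stands.
- The arm moves only by the tool carry_out, never from a script. Its argument "commands" is a list that holds one entry, the list of rows, each a list of 6 numbers: the shift along the tool's x, y, z in units of 40 mm (1.0 is 40 mm), then the turn, a rotation vector about the tool's x, y, z in units of 6 degrees (1.0 is 6 degrees). In form: [[[x, y, z, ax, ay, az], ...]]. A call has 1 to 20 rows; each row shifts and turns the commanded pose from where the row before left it, along the tool's axes as they then stand; what a row does not reach is not made up. A row lasts 1/12 s, in which the tool goes at most 41.7 mm and 7.16 degrees, less where a joint would pass 70% of its speed; a pose out of reach is approached as far as the arm can. A call is refused whole if a number of a shift passes 1 or a number of a turn 1, either way. A call with a gripper value outside its range is refused whole. "hand" is the closure, from -1 (fully open) to 1 (shut), set as the call begins (left out, the last holds). The fingers move at their own pace and stop on an object; "force" is the grip in N (left out, the last holds). Time passes only in rows, so rows that do not move let the fingers close. It gives the time, the measured TCP pose, the force, the opening and the grip force at its end, in the units of the state.
- get_obs(): the state, without advancing time (a new reading comes with each control period).
- camera(name): name is "side" or "top"; returns the picture (400x640x3 uint8, red, green, blue); there is no depth.
- camera_params(name): a dict with "mtx" (3x3 intrinsics, pixels), "R" (3x3) and "t" (3): a world point X has camera coordinates R X + t. Camera axes: x right, y down, z forward; pixel columns grow to the right and rows downward; lengths in m; the calibration is good to about 2 mm. A picture is of the moment at which its call begins. camera_params takes no time and is no camera call.
- hand_in(): hands the job in; it is judged then, once.
The state is a dict: "clock": time; "joint_pos": joint angles; "joint_velocities": joint speeds; "tau": joint torques, N m; "position": TCP position; "ee_rot": TCP orientation; "ft_force": force on the tool from outside, world axes, zero at the start; "torque": the same for the moment, N m; "grip_width": opening from 0.0 (shut) to 1.0 (fully open); "grasp_force": force on a finger pad.
Only numpy, scipy, OpenCV 4.12 (cv2) and the standard library are available. Lean on these libraries where they do the work, as an engineer would, in place of code of your own. Each camera call takes 0.05 s, during which the arm holds its last target. There are 200 camera calls.

## Task

The red-capped vial stands in the rear of the fridge basket, boxed in by the two tall bottles in front of it: stand those two bottles upright on the steel tray, leaving the other two bottles in the basket. Then stand the red-capped vial upright in the round well of the blue preparation tray, and only after that put both bottles back upright, each in the compartment it came from. Knock nothing over, and leave the other two vials in their places.

Things in the scene. Friction and masses are not known exactly. Their poses are not given: they have to be found in the camera images.
- bottle_white: tall plastic bottle with white screw cap and white band; loose, about 140 g. Body 48 mm in diameter, straight up to 92 mm; cap 30 mm in diameter from 106 to 130 mm (top). Origin: centre of its underside, z up. Starts upright in one of the basket's four front compartments, 20 mm from the next bottle, so best gripped front and back (along the basket's x).
- bottle_green: tall plastic bottle with green screw cap and green band; loose, about 140 g. Body 48 mm in diameter, straight up to 92 mm; cap 30 mm in diameter from 106 to 130 mm (top). Origin: centre of its underside, z up. Starts upright in one of the basket's four front compartments, 20 mm from the next bottle, so best gripped front and back (along the basket's x).
- bottle_blue: tall plastic bottle with blue screw cap and blue band; loose, about 140 g. Body 48 mm in diameter, straight up to 92 mm; cap 30 mm in diameter from 106 to 130 mm (top). Origin: centre of its underside, z up. Starts upright in one of the basket's four front compartments, 20 mm from the next bottle, so best gripped front and back (along the basket's x).
- bottle_orange: tall plastic bottle with orange screw cap and orange band; loose, about 140 g. Body 48 mm in diameter, straight up to 92 mm; cap 30 mm in diameter from 106 to 130 mm (top). Origin: centre of its underside, z up. Starts upright in one of the basket's four front compartments, 20 mm from the next bottle, so best gripped front and back (along the basket's x).
- vial_red: small glass vial with a red cap; loose, 45 g. Body 34 mm in diameter, straight up to 46 mm; cap 24 mm in diameter from 53 to 64 mm (top). Origin: centre of its underside, z up. Starts upright in the basket's rack, in a 37 mm square place (floor 20 mm, walls 32 mm above the desk). With the two bottles before it gone, it is best gripped front and back.
- vial_yellow: small glass vial with a yellow cap; loose, 45 g. Body 34 mm in diameter, straight up to 46 mm; cap 24 mm in diameter from 53 to 64 mm (top). Origin: centre of its underside, z up. Starts upright in the basket's rack, in a 37 mm square place (floor 20 mm, walls 32 mm above the desk). With the two bottles before it gone, it is best gripped front and back.
- vial_black: small glass vial with a black cap; loose, 45 g. Body 34 mm in diameter, straight up to 46 mm; cap 24 mm in diameter from 53 to 64 mm (top). Origin: centre of its underside, z up. Starts upright in the basket's rack, in a 37 mm square place (floor 20 mm, walls 32 mm above the desk). With the two bottles before it gone, it is best gripped front and back.
- basket: white wire fridge basket, fixed, 150 mm deep (x, away from the robot) by 284 wide (y), rim 40 high. Origin: centre of its underside on the desk. Front: four bottle compartments at x -40.5, y -102, -34, 34, 102 mm, each 63 by 66, floor 8 mm, dividers 32 mm above the desk. Behind: grey vial rack, three places at x 12.5, y -68, 0, 68 mm, behind the gaps between bottles. Behind it cold packs 24 high.
- steel_tray: empty stainless steel instrument tray, the side area, fixed, 220 mm (its x) by 150 mm (its y), floor 3 mm and lip 18 mm above the desk. Origin: centre of its underside. It stands to the left or right of the basket.
- vial_well (a point): centre of the floor (4 mm above the desk) of the round white-ringed vial well, 54 mm inside diameter and 10 mm deep, in the blue preparation tray (200 by 140 mm, rim 16 mm, fixed; syringes lie in its other half, 60 to 132 mm away along the point's +x). x and y lie along the tray's sides. The tray stands on the other side of the basket from the steel tray.

How it is judged:
By the outcome, as a careful person would: the job done as asked, in the order asked, and still so for the second after the job is handed in, with the robot touching nothing.
It also fails if it takes over 122 s, if anything falls off the work surface, if the arm or the gripper's body presses on something with over 40 N, if the wrist force passes 120 N, or if a joint passes its speed limit or range.

## Working session

There is one attempt and no reset: what is moved stays moved. The work goes in short steps, Python scripts to look and compute and a tool call to move; the robot and the scene stay as the last step left them, time stands still between calls to the robot, and variables do not carry over. Pictures are saved under pics/ and viewed, at most 14 in all, crops included, and the job is handed in when it is done.

Besides the shell and the picture viewer there is one more tool, called after "Call:" as name(argument=value, ...), one argument or row to a line, values as JSON. carry_out: Moves the arm, as the interface text tells. Its arguments: {"type":"object","properties":{"commands":{"type":"array"},"hand":{"type":"number"},"force":{"type":"number"}},"required":["commands"]}

```bash
mkdir -p pics
python3 - <<'E'
from workcell import *
import cv2,numpy as np
for n in("top","side"):
    im=camera(n); cv2.imwrite(f"pics/{n}0.png",im[:,:,::-1]); p=camera_params(n); print(n,np.round(p["mtx"],1).tolist(),np.round(p["R"],4).tolist(),np.round(p["t"],4).tolist())
o=get_obs(); print({k:np.round(v,3).tolist() for k,v in o.items()})
E
```

```text
top [[493.4, 0.0, 325.8], [0.0, 493.4, 198.0], [0.0, 0.0, 1.0]] [[-0.02, -0.9996, 0.0209], [-0.9942, 0.0177, -0.1063], [0.1059, -0.0229, -0.9941]] [-0.0086, 0.5565, 1.2928]
side [[420.1, 0.0, 322.1], [0.0, 420.1, 194.9], [0.0, 0.0, 1.0]] [[0.9971, -0.0755, 0.0006], [-0.0458, -0.6113, -0.7901], [0.0601, 0.7878, -0.613]] [-0.5246, 0.0667, 0.9083]
{'clock': 0.1, 'joint_pos': [1.101, 0.333, -0.065, 1.461, 0.022, 1.35, -0.089], 'joint_velocities': [-0.001, -0.001, -0.003, -0.001, 0.0, 0.0, 0.001], 'tau': [0.002, -62.675, 0.05, -39.243, 0.016, 0.007, -0.0], 'position': [0.27, -0.563, 0.231], 'ee_rot': [0.975, 0.222, -0.0, -0.001], 'ft_force': [-0.085, 0.198, -0.188], 'torque': [0.043, -0.008, -0.021], 'grasp_force': 0.0, 'grip_width': 0.998}
```

View pics/top0.png

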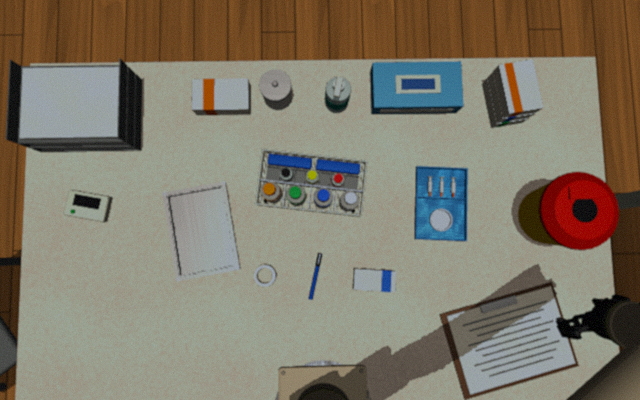

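View pics/side0.png

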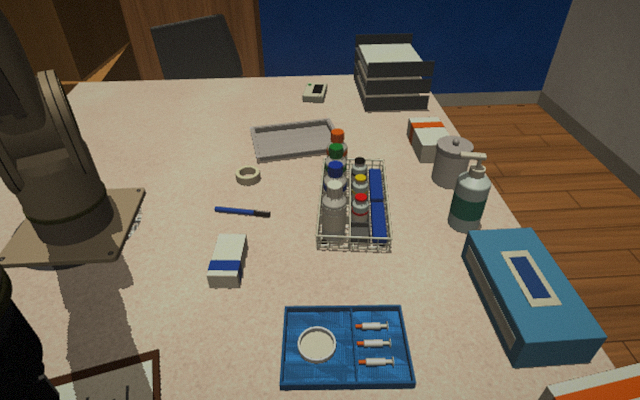

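The top view shows the caps: orange (270,190), green (295,193), blue (323,196) and white (350,199). The vials are black (287,174), yellow (312,176) and red (338,178). So blue and white block red. The steel tray is at (203,231) and the well at (441,219).

```bash
cat > h.py <<'E'
import numpy as np,cv2
from workcell import *
def cast(n,uv,z):
    p=camera_params(n);K,R,t=map(np.array,(p["mtx"],p["R"],p["t"]))
    c=-R.T@t; d=R.T@np.linalg.inv(K)@[uv[0],uv[1],1]
    return (c+d*(z-c[2])/d[2])[:2]
def blob(im,lo,hi,box,big=True):
    x0,y0,x1,y1=box; hsv=cv2.cvtColor(np.ascontiguousarray(im[y0:y1,x0:x1]),cv2.COLOR_RGB2HSV)
    m=cv2.inRange(hsv,np.array(lo),np.array(hi))
    n,l,s,c=cv2.connectedComponentsWithStats(m)
    if n<2: return None
    i=1+s[1:,4].argmax(); return c[i]+[x0,y0],int(s[i,4]),l==i
COL=dict(orange=((5,150,90),(18,255,255)),green=((50,100,40),(85,255,255)),blue=((105,120,50),(130,255,255)),red=((0,150,90),(4,255,255)),yellow=((22,130,90),(35,255,255)),white=((0,0,165),(180,40,255)))
E
python3 - <<'E'
from h import *
im=camera("top"); 
B=dict(orange=(258,178,282,204),green=(284,182,306,206),blue=(312,186,334,208),white=(338,188,362,212),red=(330,170,348,188),yellow=(304,168,321,185))
for c,b in B.items():
    r=blob(im,*COL[c],b); 
    if r: print(c,np.round(r[0],1),r[1],np.round(cast("top",r[0],.138 if c in("orange","green","blue","white") else .084),4))
# well
r=blob(im,(0,0,130),(180,70,255),(422,200,462,238)); print("well",r[0],r[1],cast("top",r[0],.014))
h=cv2.cvtColor(im,cv2.COLOR_RGB2HSV)
bm=cv2.inRange(h[155:250,405:480],np.array((95,90,40)),np.array((125,255,255)))
q=max(cv2.findContours(bm,0,2)[0],key=cv2.contourArea); P=cv2.boxPoints(cv2.minAreaRect(q))+[405,155]
print("bluetray",[np.round(cast("top",p,.012),3).tolist() for p in P])
cr=im[140:290,150:480]; cv2.imwrite("pics/c1.png",cv2.resize(cr[:,:230],None,fx=3.4,fy=3.4,interpolation=2)[:,:,::-1])
E
```

```text
orange [268.2 187.7] 75 [0.5728 0.1245]
green [294.7 192. ] 120 [0.5611 0.0597]
blue [323.1 194.8] 113 [ 0.5528 -0.01  ]
white [350.5 197.5] 84 [ 0.5451 -0.0774]
red [338. 178.] 45 [ 0.602  -0.0502]
yellow [311.7 174.8] 66 [0.6115 0.0174]
well [440.33957219 219.5802139 ] 374 [ 0.49363932 -0.32904948]
bluetray [[0.442, -0.257], [0.642, -0.268], [0.638, -0.411], [0.436, -0.397]]
```

View pics/c1.png

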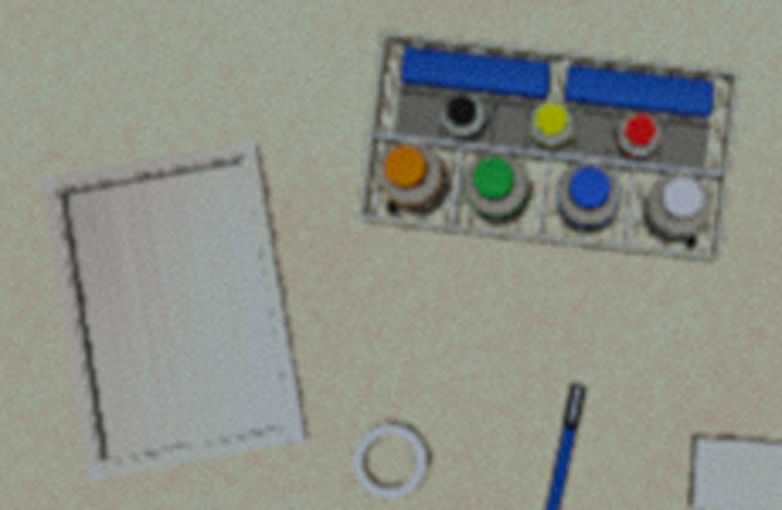

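The crop confirms the layout. Basket rim corners in crop pixels are (362,218), (716,258), (732,72) and (385,35); steel tray corners are (48,183), (256,143), (306,437) and (93,477). I'll grip the bottles by their caps, above everything around them.

```bash
cat >> h.py <<'E'
def go(x,y,z,a=None):
    o=get_obs(); q=o["ee_rot"]; p=np.array(o["position"])
    from scipy.spatial.transform import Rotation as Ro
    R=Ro.from_quat(q); M=R.as_matrix()
    if a is not None:
        T=Ro.from_euler("z",a,degrees=True)*Ro.from_quat([1,0,0,0])
        print("turn units",np.round((R.inv()*T).as_rotvec(degrees=True)/6,2)); M=T.as_matrix()
    print("pos",p.round(4),"shift units (after turn)",np.round(M.T@(np.array([x,y,z])-p)/.04,2))
E
python3 - <<'E'
from h import *
f=lambda L,z:np.array([cast("top",(150+u/3.4,140+v/3.4),z) for u,v in L])
b=f([(364,218),(715,257),(731,73),(387,37)],.04); print("basket",b.round(3).tolist(),b.mean(0))
d=b[0]-b[1]; print("yaw",-np.degrees(np.arctan2(d[0],d[1])))
s=f([(48,183),(256,143),(306,437),(93,477)],.018); print("steel",s.round(3).tolist(),s.mean(0))
y=np.radians(-6.66);C=np.array([[np.cos(y),-np.sin(y)],[np.sin(y),np.cos(y)]])
bw=np.array([.5451,-.0774]); print("basket centre from bottles",(bw+np.array([.5528,-.01]))/2-C@[-.0405,-.068])
go(.5451,-.0774,.26,83.3)
E
```

```text
basket [[0.542, 0.164], [0.507, -0.109], [0.652, -0.126], [0.685, 0.145]] [0.59655119 0.01820649]
yaw -7.410601171164595
steel [[0.577, 0.415], [0.606, 0.251], [0.373, 0.212], [0.346, 0.377]] [0.47548567 0.31397617]
basket centre from bottles [0.59706316 0.01914404]
turn units [-0.01 -0.   -9.62]
pos [ 0.2699 -0.5634  0.2307] shift units (after turn) [12.87  5.42 -0.73]
```

Call:
carry_out(
  commands=[
    [[0,0,-0.1,0,0,-0.96],[0,0,-0.1,0,0,-0.96],[0,0,-0.1,0,0,-0.96],[0,0,-0.1,0,0,-0.96],[0,0,-0.1,0,0,-0.96],[0,0,-0.1,0,0,-0.96],[0,0,-0.1,0,0,-0.96],[0,0,0,0,0,-0.96],[0,0,0,0,0,-0.96],[0,0,0,0,0,-0.96],[0,0,0,0,0,0]],
  ],
  hand=-1,
  force=35,
)

```text
clock: 1.07
position: [0.2699, -0.5635, 0.259]
ee_rot: [0.746, 0.666, 0.0, -0.0]
ft_force: [0.9, -0.4, 0.0]
grip_width: 1.003
grasp_force: 0.0
```

Call:
carry_out(
  commands=[
    [[0.5,0.21,0,0,0,0],[0.75,0.32,0,0,0,0],[0.75,0.32,0,0,0,0],[0.75,0.32,0,0,0,0],[0.75,0.32,0,0,0,0],[0.75,0.32,0,0,0,0],[0.75,0.32,0,0,0,0],[0.75,0.32,0,0,0,0],[0.75,0.32,0,0,0,0],[0.75,0.32,0,0,0,0],[0.75,0.32,0,0,0,0],[0.75,0.32,0,0,0,0],[0.75,0.32,0,0,0,0],[0.75,0.32,0,0,0,0],[0.75,0.32,0,0,0,0],[0.75,0.32,0,0,0,0],[0.75,0.32,0,0,0,0],[0.3,0.12,0,0,0,0],[0,0,0,0,0,0],[0,0,0,0,0,0]],
  ],
)

```text
clock: 2.73
position: [0.5471, -0.0807, 0.259]
ee_rot: [0.748, 0.664, -0.0, -0.0]
ft_force: [-0.1, -0.5, -0.3]
grip_width: 1.001
grasp_force: 0.0
```

Run:
```python
from h import *
go(.5451,-.0774,.108,83.2); print(get_obs()["joint_pos"])
```

```text
turn units [-0.01 -0.   -0.01]
pos [ 0.5471 -0.0807  0.259 ] shift units (after turn) [ 0.08 -0.06  3.77]
[ 0.58665833  0.21073964 -0.60143378  1.58640182  0.12064755  1.38253418
 -0.14692792]
```

Call:
carry_out(
  commands=[
    [[0.08,-0.06,0.3,0,0,0],[0,0,0.5,0,0,0],[0,0,0.5,0,0,0],[0,0,0.4,0,0,0],[0,0,0.2,0,0,0],[0,0,0,0,0,0]],
  ],
)

```text
clock: 3.23
position: [0.5435, -0.0787, 0.181]
ee_rot: [0.749, 0.663, -0.001, -0.001]
ft_force: [0.4, -0.8, 0.1]
grip_width: 0.995
grasp_force: 0.0
```

Run:
```python
from h import *
cv2.imwrite("pics/s1.png",cv2.resize(camera("side")[100:280,220:460],None,fx=3,fy=3)[:,:,::-1])
go(.5451,-.0774,.108)
```

```text
pos [ 0.5443 -0.0785  0.1826] shift units (after turn) [0.03 0.02 1.86]
```

View pics/s1.png

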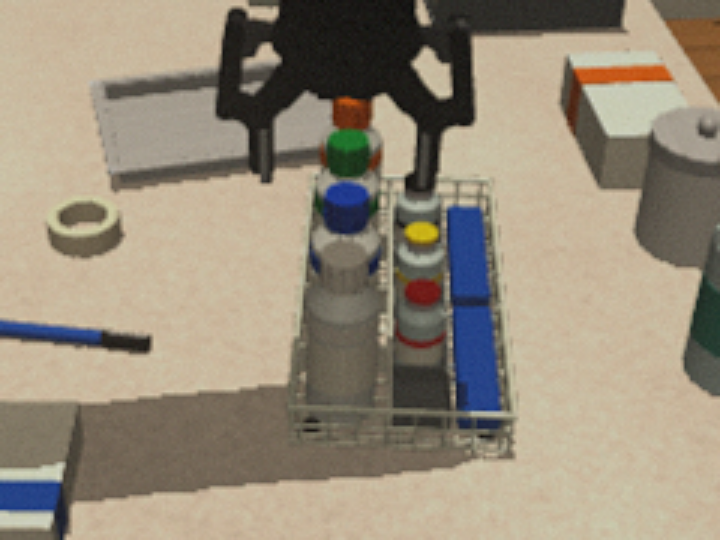

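The fingers (tips at crop 262 and 427) straddle the white cap at 345, so the gripper is centred. Next I descend and grip.

Call:
carry_out(
  commands=[
    [[0.03,0.02,0.4,0,0,0],[0,0,0.4,0,0,0],[0,0,0.4,0,0,0],[0,0,0.4,0,0,0],[0,0,0.26,0,0,0],[0,0,0,0,0,0],[0,0,0,0,0,0]],
  ],
)

```text
clock: 3.87
position: [0.5463, -0.0767, 0.1095]
ee_rot: [0.748, 0.664, 0.0, 0.0]
ft_force: [-0.3, 0.4, 0.4]
grip_width: 0.999
grasp_force: 0.0
```

Call:
carry_out(
  commands=[
    [[0,0,0,0,0,0],[0,0,0,0,0,0],[0,0,0,0,0,0],[0,0,0,0,0,0],[0,0,0,0,0,0],[0,0,0,0,0,0],[0,0,0,0,0,0],[0,0,0,0,0,0],[0,0,0,0,0,0],[0,0,0,0,0,0],[0,0,0,0,0,0],[0,0,0,0,0,0]],
  ],
  hand=1,
  force=40,
)

```text
clock: 4.87
position: [0.5462, -0.0765, 0.1095]
ee_rot: [0.748, 0.664, 0.0, 0.0]
ft_force: [-1.1, 0.1, 6.1]
grip_width: 0.34
grasp_force: 37.1
```

Call:
carry_out(
  commands=[
    [[0,0,-0.2,0,0,0],[0,0,-0.4,0,0,0],[0,0,-0.5,0,0,0],[0,0,-0.5,0,0,0],[0,0,-0.5,0,0,0],[0,0,-0.5,0,0,0],[0,0,-0.5,0,0,0],[0,0,-0.5,0,0,0],[0,0,-0.4,0,0,0],[0,0,0,0,0,0],[0,0,0,0,0,0],[0,0,0,0,0,0]],
  ],
)

```text
clock: 5.87
position: [0.5457, -0.0765, 0.268]
ee_rot: [0.748, 0.664, -0.0, -0.0]
ft_force: [-0.1, 0.2, -2.9]
grip_width: 0.341
grasp_force: 37.3
```

Run:
```python
from h import *
cv2.imwrite("pics/s2.png",camera("side")[:,:,::-1])
go(.426,.306,.2695); print(get_obs()["joint_pos"])
```

```text
pos [ 0.5455 -0.0765  0.2677] shift units (after turn) [ 9.14 -4.1  -0.04]
[ 0.58492157  0.20290002 -0.60592945  1.57681014  0.11644738  1.40012223
 -0.15003216]
```

View pics/s2.png

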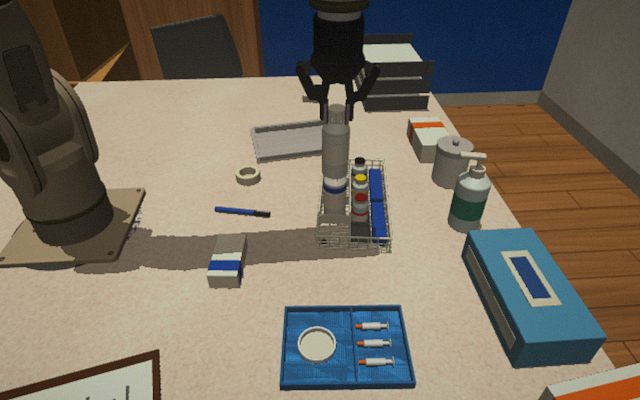

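The white bottle (335,150) hangs upright from the gripper. I move it to the tray.

Call:
carry_out(
  commands=[
    [[0.3,-0.13,0,0,0,0],[0.5,-0.22,0,0,0,0],[0.65,-0.292,0,0,0,0],[0.65,-0.292,0,0,0,0],[0.65,-0.292,0,0,0,0],[0.65,-0.292,0,0,0,0],[0.65,-0.292,0,0,0,0],[0.65,-0.292,0,0,0,0],[0.65,-0.292,0,0,0,0],[0.65,-0.292,0,0,0,0],[0.65,-0.292,0,0,0,0],[0.65,-0.292,0,0,0,0],[0.65,-0.292,0,0,0,0],[0.65,-0.292,0,0,0,0],[0.4,-0.18,0,0,0,0],[0.14,-0.06,0,0,0,0],[0,0,0,0,0,0],[0,0,0,0,0,0],[0,0,0,0,0,0]],
  ],
)

```text
clock: 7.5
position: [0.4273, 0.3046, 0.2685]
ee_rot: [0.748, 0.663, -0.0, 0.0]
ft_force: [-0.1, 0.0, -1.1]
grip_width: 0.34
grasp_force: 37.3
```

Run:
```python
from h import *
go(.426,.306,.1055,83.2); print(get_obs()["joint_pos"])
```

```text
turn units [-0.    0.01 -0.02]
pos [0.4273 0.3046 0.2685] shift units (after turn) [ 0.03 -0.04  4.08]
[ 0.11238697  0.18752808 -0.9134801   1.62921692  0.15079592  1.39974897
 -0.93895092]
```

Call:
carry_out(
  commands=[
    [[0,0,0.3,0,0,0],[0,0,0.5,0,0,0],[0,0,0.5,0,0,0],[0,0,0.5,0,0,0],[0,0,0.5,0,0,0],[0,0,0.5,0,0,0],[0,0,0.5,0,0,0],[0,0,0.35,0,0,0],[0,0,0.2,0,0,0],[0,0,0.1,0,0,0],[0,0,0.05,0,0,0],[0,0,0.05,0,0,0],[0,0,0,0,0,0],[0,0,0,0,0,0],[0,0,0,0,0,0]],
  ],
)

```text
clock: 8.75
position: [0.4271, 0.3061, 0.1074]
ee_rot: [0.748, 0.664, 0.0, 0.0]
ft_force: [0.1, -0.7, -1.0]
grip_width: 0.336
grasp_force: 37.3
```

Call:
carry_out(
  commands=[
    [[0,0,0.02,0,0,0],[0,0,0.02,0,0,0],[0,0,0.02,0,0,0],[0,0,0,0,0,0],[0,0,0,0,0,0],[0,0,0,0,0,0]],
  ],
)

```text
clock: 9.25
position: [0.4269, 0.3059, 0.1045]
ee_rot: [0.748, 0.664, 0.0, 0.0]
ft_force: [-0.0, -0.1, 0.7]
grip_width: 0.335
grasp_force: 37.5
```

Call:
carry_out(
  commands=[
    [[0,0,0,0,0,0],[0,0,0,0,0,0],[0,0,0,0,0,0],[0,0,0,0,0,0],[0,0,0,0,0,0],[0,0,0,0,0,0],[0,0,0,0,0,0],[0,0,0,0,0,0],[0,0,-0.3,0,0,0],[0,0,-0.5,0,0,0],[0,0,-0.6,0,0,0],[0,0,-0.6,0,0,0],[0,0,-0.6,0,0,0],[0,0,-0.6,0,0,0],[0,0,-0.5,0,0,0],[0,0,-0.3,0,0,0],[0,0,0,0,0,0],[0,0,0,0,0,0]],
  ],
  hand=-1,
)

```text
clock: 10.75
position: [0.4268, 0.3059, 0.2646]
ee_rot: [0.748, 0.664, 0.0, 0.0]
ft_force: [-0.5, -0.1, -0.7]
grip_width: 1.0
grasp_force: 0.0
```

Run:
```python
from h import *
im=camera("top"); cv2.imwrite("pics/t2.png",im[:,:,::-1])
go(.5531,-.0095,.26,83.2)
```

```text
turn units [-0.    0.01 -0.  ]
pos [0.4266 0.3056 0.2637] shift units (after turn) [-7.45  4.07  0.09]
```

View pics/t2.png

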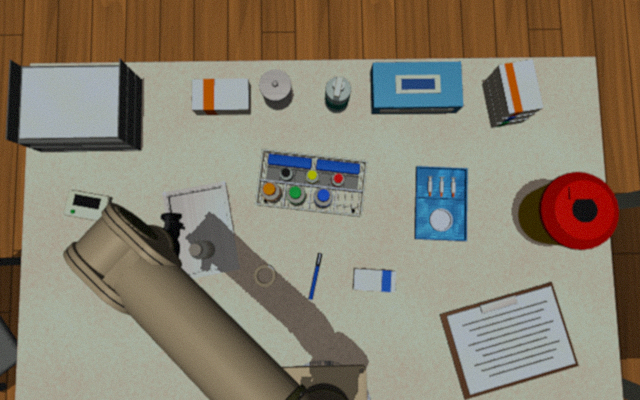

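The white bottle stands on the tray at about (203,248) and blue is still at (323,196). Next I move to blue.

Call:
carry_out(
  commands=[
    [[-0.3,0.16,0,0,0,0],[-0.5,0.27,0,0,0,0],[-0.6,0.328,0,0,0,0],[-0.6,0.328,0,0,0,0],[-0.6,0.328,0,0,0,0],[-0.6,0.328,0,0,0,0],[-0.6,0.328,0,0,0,0],[-0.6,0.328,0,0,0,0],[-0.6,0.328,0,0,0,0],[-0.6,0.328,0,0,0,0],[-0.6,0.328,0,0,0,0],[-0.6,0.328,0,0,0,0],[-0.4,0.22,0,0,0,0],[-0.25,0.14,0,0,0,0],[0,0,0,0,0,0],[0,0,0,0,0,0],[0,0,0,0,0,0]],
  ],
)

```text
clock: 12.22
position: [0.5527, -0.0074, 0.2642]
ee_rot: [0.747, 0.665, 0.0, -0.0]
ft_force: [0.4, 0.3, 0.4]
grip_width: 0.999
grasp_force: 0.0
```

Run:
```python
from h import *
go(.5531,-.0095,.1095,83.2)
```

```text
turn units [-0.01 -0.    0.02]
pos [ 0.5527 -0.0074  0.2642] shift units (after turn) [-0.05  0.02  3.87]
```

Call:
carry_out(
  commands=[
    [[-0.05,0.02,0.3,0,0,0],[0,0,0.5,0,0,0],[0,0,0.5,0,0,0],[0,0,0.5,0,0,0],[0,0,0.5,0,0,0],[0,0,0.5,0,0,0],[0,0,0.4,0,0,0],[0,0,0.4,0,0,0],[0,0,0.27,0,0,0],[0,0,0,0,0,0],[0,0,0,0,0,0]],
  ],
)

```text
clock: 13.13
position: [0.5533, -0.0108, 0.1095]
ee_rot: [0.747, 0.664, -0.0, -0.0]
ft_force: [0.7, 0.5, 0.8]
grip_width: 0.996
grasp_force: 0.0
```

Call:
carry_out(
  commands=[
    [[0,0,0,0,0,0],[0,0,0,0,0,0],[0,0,0,0,0,0],[0,0,0,0,0,0],[0,0,0,0,0,0],[0,0,0,0,0,0],[0,0,0,0,0,0],[0,0,0,0,0,0],[0,0,0,0,0,0],[0,0,0,0,0,0],[0,0,0,0,0,0],[0,0,0,0,0,0]],
  ],
  hand=1,
  force=40,
)

```text
clock: 14.13
position: [0.554, -0.0113, 0.1103]
ee_rot: [0.748, 0.664, 0.0, 0.0]
ft_force: [-1.9, -0.1, 5.9]
grip_width: 0.336
grasp_force: 38.2
```

Call:
carry_out(
  commands=[
    [[0,0,-0.2,0,0,0],[0,0,-0.4,0,0,0],[0,0,-0.5,0,0,0],[0,0,-0.5,0,0,0],[0,0,-0.5,0,0,0],[0,0,-0.5,0,0,0],[0,0,-0.5,0,0,0],[0,0,-0.5,0,0,0],[0,0,-0.4,0,0,0],[0,0,0,0,0,0],[0,0,0,0,0,0],[0,0,0,0,0,0]],
  ],
)

```text
clock: 15.13
position: [0.5532, -0.0114, 0.2687]
ee_rot: [0.748, 0.664, -0.001, -0.0]
ft_force: [-0.5, -0.0, -2.0]
grip_width: 0.337
grasp_force: 38.7
```

Run:
```python
from h import *
go(.527,.322,.2695,83.2)
```

```text
turn units [-0.01  0.    0.  ]
pos [ 0.5532 -0.0114  0.2687] shift units (after turn) [ 8.2  -1.64 -0.02]
```

Call:
carry_out(
  commands=[
    [[0.3,-0.06,0,0,0,0],[0.5,-0.1,0,0,0,0],[0.65,-0.13,0,0,0,0],[0.65,-0.13,0,0,0,0],[0.65,-0.13,0,0,0,0],[0.65,-0.13,0,0,0,0],[0.65,-0.13,0,0,0,0],[0.65,-0.13,0,0,0,0],[0.65,-0.13,0,0,0,0],[0.65,-0.13,0,0,0,0],[0.65,-0.13,0,0,0,0],[0.65,-0.13,0,0,0,0],[0.5,-0.1,0,0,0,0],[0.4,-0.08,0,0,0,0],[0,0,0,0,0,0],[0,0,0,0,0,0],[0,0,0,0,0,0]],
  ],
)

```text
clock: 16.55
position: [0.5272, 0.3217, 0.269]
ee_rot: [0.748, 0.664, -0.001, 0.0]
ft_force: [-0.0, -0.4, -1.2]
grip_width: 0.341
grasp_force: 38.6
```

Run:
```python
from h import *
go(.527,.322,.108,83.2); print(get_obs()["joint_pos"])
```

```text
turn units [-0.01  0.01 -0.  ]
pos [0.5272 0.3217 0.269 ] shift units (after turn) [ 0.01 -0.01  4.02]
[-0.01694652  0.41021343 -0.81612084  1.38947929  0.29640433  1.46844737
 -0.94019004]
```

Floor contact is expected at TCP z ≈ 0.105.

Call:
carry_out(
  commands=[
    [[0,0,0.3,0,0,0],[0,0,0.5,0,0,0],[0,0,0.5,0,0,0],[0,0,0.5,0,0,0],[0,0,0.5,0,0,0],[0,0,0.5,0,0,0],[0,0,0.5,0,0,0],[0,0,0.35,0,0,0],[0,0,0.2,0,0,0],[0,0,0.1,0,0,0],[0,0,0.05,0,0,0],[0,0,0.05,0,0,0],[0,0,0.03,0,0,0],[0,0,0,0,0,0],[0,0,0,0,0,0],[0,0,0,0,0,0]],
  ],
)

```text
clock: 17.88
position: [0.5276, 0.3223, 0.1069]
ee_rot: [0.748, 0.664, 0.0, 0.0]
ft_force: [-0.3, 0.5, -1.4]
grip_width: 0.341
grasp_force: 38.7
```

Call:
carry_out(
  commands=[
    [[0,0,0.02,0,0,0],[0,0,0.02,0,0,0],[0,0,0.01,0,0,0],[0,0,0,0,0,0],[0,0,0,0,0,0],[0,0,0,0,0,0]],
  ],
)

```text
clock: 18.38
position: [0.5276, 0.3225, 0.1054]
ee_rot: [0.748, 0.664, 0.001, 0.0]
ft_force: [-1.4, -0.8, 4.2]
grip_width: 0.337
grasp_force: 39.5
```

Call:
carry_out(
  commands=[
    [[0,0,0,0,0,0],[0,0,0,0,0,0],[0,0,0,0,0,0],[0,0,0,0,0,0],[0,0,0,0,0,0],[0,0,0,0,0,0],[0,0,0,0,0,0],[0,0,0,0,0,0],[0,0,-0.3,0,0,0],[0,0,-0.5,0,0,0],[0,0,-0.6,0,0,0],[0,0,-0.6,0,0,0],[0,0,-0.6,0,0,0],[0,0,-0.6,0,0,0],[0,0,-0.5,0,0,0],[0,0,-0.3,0,0,0],[0,0,0,0,0,0],[0,0,0,0,0,0]],
  ],
  hand=-1,
)

```text
clock: 19.88
position: [0.5274, 0.3222, 0.2647]
ee_rot: [0.748, 0.664, 0.0, 0.0]
ft_force: [-0.0, 0.3, -0.7]
grip_width: 1.002
grasp_force: 0.0
```

Run:
```python
from h import *
im=camera("top"); r=blob(im,*COL["red"],(330,168,348,188)); print("red",r[0],r[1],cast("top",r[0],.084))
cv2.imwrite("pics/s3.png",cv2.resize(camera("side")[80:260,200:440],None,fx=3,fy=3)[:,:,::-1])
go(.602,-.0502,.26,83.2)
```

```text
red [337.73469388 177.81632653] 49 [ 0.60245314 -0.04968833]
turn units [-0.01  0.01  0.  ]
pos [0.5271 0.3217 0.2632] shift units (after turn) [-9.01  2.96  0.08]
```

View pics/s3.png

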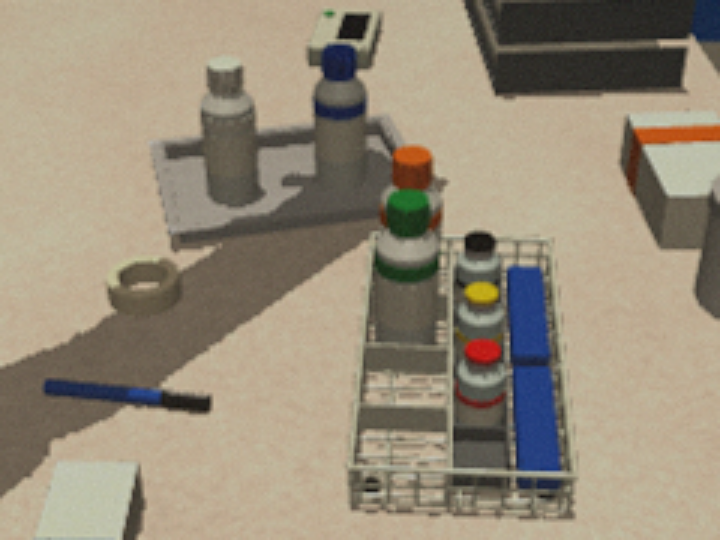

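White (crop 228,135) and blue (340,125) both stand upright on the tray, and red now has open space in front of it. I move over the vial.

Call:
carry_out(
  commands=[
    [[-0.3,0.1,0,0,0,0],[-0.5,0.16,0,0,0,0],[-0.6,0.197,0,0,0,0],[-0.6,0.197,0,0,0,0],[-0.6,0.197,0,0,0,0],[-0.6,0.197,0,0,0,0],[-0.6,0.197,0,0,0,0],[-0.6,0.197,0,0,0,0],[-0.6,0.197,0,0,0,0],[-0.6,0.197,0,0,0,0],[-0.6,0.197,0,0,0,0],[-0.6,0.197,0,0,0,0],[-0.6,0.197,0,0,0,0],[-0.6,0.197,0,0,0,0],[-0.6,0.197,0,0,0,0],[-0.3,0.1,0,0,0,0],[-0.11,0.04,0,0,0,0],[0,0,0,0,0,0],[0,0,0,0,0,0],[0,0,0,0,0,0]],
  ],
  hand=-0.6,
)

```text
clock: 21.65
position: [0.6021, -0.0477, 0.2646]
ee_rot: [0.747, 0.665, 0.0, -0.0]
ft_force: [0.4, -0.1, 0.1]
grip_width: 0.8
grasp_force: 0.0
```

Run:
```python
from h import *
go(.602,-.050,.12,83.2); print(get_obs()["grip_width"])
```

```text
turn units [-0.   -0.01  0.02]
pos [ 0.6021 -0.0477  0.2646] shift units (after turn) [-0.06  0.    3.61]
0.8004554332579727
```

Call:
carry_out(
  commands=[
    [[-0.06,0,0.3,0,0,0],[0,0,0.5,0,0,0],[0,0,0.5,0,0,0],[0,0,0.5,0,0,0],[0,0,0.5,0,0,0],[0,0,0.5,0,0,0],[0,0,0.4,0,0,0],[0,0,0.3,0,0,0],[0,0,0.1,0,0,0],[0,0,0,0,0,0],[0,0,0,0,0,0]],
  ],
)

```text
clock: 22.57
position: [0.6024, -0.0519, 0.1211]
ee_rot: [0.748, 0.664, 0.0, 0.0]
ft_force: [0.2, 0.5, 0.5]
grip_width: 0.8
grasp_force: 0.0
```

Run:
```python
from h import *
cv2.imwrite("pics/s4.png",cv2.resize(camera("side")[100:280,240:480],None,fx=3,fy=3)[:,:,::-1])
go(.602,-.050,.038,83.2)
```

```text
turn units [ 0.01 -0.    0.  ]
pos [ 0.6026 -0.0519  0.1215] shift units (after turn) [ 0.05 -0.02  2.09]
```

View pics/s4.png

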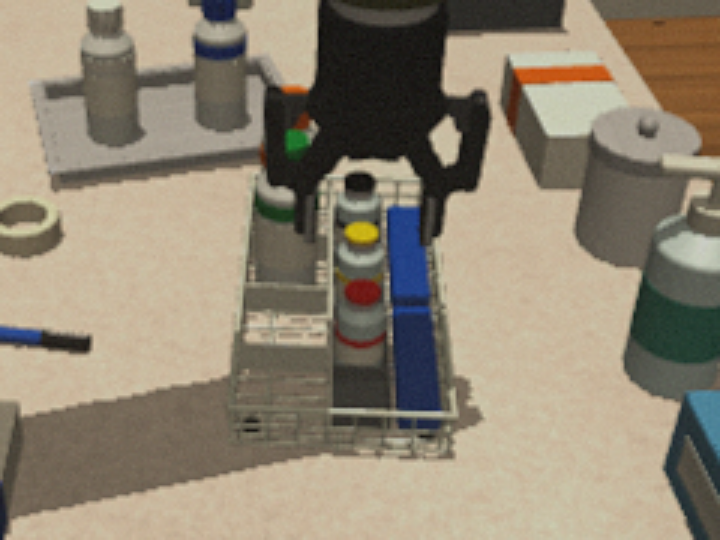

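The fingers (crop 303 and 430) are centred on the red cap at 362. I descend.

Call:
carry_out(
  commands=[
    [[0.05,-0.02,0.3,0,0,0],[0,0,0.4,0,0,0],[0,0,0.4,0,0,0],[0,0,0.4,0,0,0],[0,0,0.3,0,0,0],[0,0,0.2,0,0,0],[0,0,0.09,0,0,0],[0,0,0,0,0,0],[0,0,0,0,0,0]],
  ],
)

```text
clock: 23.37
position: [0.6019, -0.05, 0.0374]
ee_rot: [0.748, 0.664, 0.0, 0.0]
ft_force: [0.2, 0.2, 0.2]
grip_width: 0.799
grasp_force: 0.0
```

Call:
carry_out(
  commands=[
    [[0,0,0,0,0,0],[0,0,0,0,0,0],[0,0,0,0,0,0],[0,0,0,0,0,0],[0,0,0,0,0,0],[0,0,0,0,0,0],[0,0,0,0,0,0],[0,0,0,0,0,0],[0,0,0,0,0,0],[0,0,0,0,0,0]],
  ],
  hand=1,
  force=30,
)

```text
clock: 24.2
position: [0.602, -0.0502, 0.0377]
ee_rot: [0.748, 0.664, 0.0, 0.0]
ft_force: [-1.2, 0.0, 5.2]
grip_width: 0.385
grasp_force: 29.8
```

Call:
carry_out(
  commands=[
    [[0,0,-0.15,0,0,0],[0,0,-0.3,0,0,0],[0,0,-0.4,0,0,0],[0,0,-0.5,0,0,0],[0,0,-0.5,0,0,0],[0,0,-0.5,0,0,0],[0,0,-0.4,0,0,0],[0,0,-0.25,0,0,0],[0,0,0,0,0,0],[0,0,0,0,0,0]],
  ],
)

```text
clock: 25.03
position: [0.6015, -0.0501, 0.1571]
ee_rot: [0.748, 0.664, 0.0, 0.0]
ft_force: [-0.4, -0.6, -0.3]
grip_width: 0.387
grasp_force: 30.6
```

Run:
```python
from h import *
im=camera("side"); h=cv2.cvtColor(np.ascontiguousarray(im[285:390,275:420]),cv2.COLOR_RGB2HSV)
go(.4936,-.329,.1577,83.2)
p=camera_params("side");K,R,t=map(np.array,(p["mtx"],p["R"],p["t"]))
x=K@(R@np.array([.4936,-.329,.014])+t); print("well in side px",x[:2]/x[2])
cv2.imwrite("pics/s5.png",im[:,:,::-1])
```

```text
turn units [-0.01  0.   -0.  ]
pos [ 0.601  -0.0502  0.1562] shift units (after turn) [-7.24 -1.84 -0.04]
well in side px [317.41532105 341.64709516]
```

View pics/s5.png

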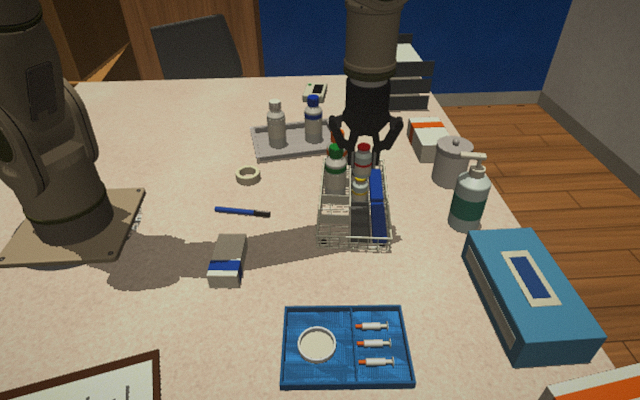

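The vial is lifted upright at (364,160), and the well reprojects onto the ring at (317,342). I carry it over.

Call:
carry_out(
  commands=[
    [[-0.3,-0.08,0,0,0,0],[-0.5,-0.13,0,0,0,0],[-0.6,-0.152,0,0,0,0],[-0.6,-0.152,0,0,0,0],[-0.6,-0.152,0,0,0,0],[-0.6,-0.152,0,0,0,0],[-0.6,-0.152,0,0,0,0],[-0.6,-0.152,0,0,0,0],[-0.6,-0.152,0,0,0,0],[-0.6,-0.152,0,0,0,0],[-0.6,-0.152,0,0,0,0],[-0.6,-0.152,0,0,0,0],[-0.3,-0.08,0,0,0,0],[-0.14,-0.03,0,0,0,0],[0,0,0,0,0,0],[0,0,0,0,0,0],[0,0,0,0,0,0]],
  ],
)

```text
clock: 26.5
position: [0.495, -0.3271, 0.1569]
ee_rot: [0.747, 0.665, 0.0, -0.0]
ft_force: [0.4, 0.6, -0.4]
grip_width: 0.387
grasp_force: 30.6
```

Run:
```python
from h import *
go(.4936,-.329,.0237,83.2)
```

```text
turn units [ 0.   -0.01  0.02]
pos [ 0.495  -0.3271  0.1569] shift units (after turn) [-0.05 -0.03  3.33]
```

Call:
carry_out(
  commands=[
    [[-0.04,-0.03,0.3,0,0,0],[0,0,0.5,0,0,0],[0,0,0.5,0,0,0],[0,0,0.5,0,0,0],[0,0,0.5,0,0,0],[0,0,0.4,0,0,0],[0,0,0.25,0,0,0],[0,0,0.15,0,0,0],[0,0,0.1,0,0,0],[0,0,0.08,0,0,0],[0,0,0.05,0,0,0],[0,0,0,0,0,0],[0,0,0,0,0,0],[0,0,0,0,0,0]],
  ],
)

```text
clock: 27.67
position: [0.4931, -0.3306, 0.0243]
ee_rot: [0.748, 0.664, 0.0, 0.001]
ft_force: [0.2, 0.2, -0.3]
grip_width: 0.384
grasp_force: 30.6
```

Call:
carry_out(
  commands=[
    [[0.02,0,0.02,0,0,0],[0.02,0,0.02,0,0,0],[0,0,0.02,0,0,0],[0,0,0,0,0,0],[0,0,0,0,0,0],[0,0,0,0,0,0]],
  ],
)

```text
clock: 28.17
position: [0.4931, -0.3286, 0.0217]
ee_rot: [0.748, 0.664, 0.0, 0.0]
ft_force: [-1.4, 2.0, 6.1]
grip_width: 0.387
grasp_force: 31.0
```

Call:
carry_out(
  commands=[
    [[0,0,0,0,0,0],[0,0,0,0,0,0],[0,0,0,0,0,0],[0,0,0,0,0,0],[0,0,0,0,0,0],[0,0,0,0,0,0],[0,0,0,0,0,0],[0,0,0,0,0,0],[0,0,-0.3,0,0,0],[0,0,-0.5,0,0,0],[0,0,-0.6,0,0,0],[0,0,-0.8,0,0,0],[0,0,-0.8,0,0,0],[0,0,-0.8,0,0,0],[0,0,-0.8,0,0,0],[0,0,-0.8,0,0,0],[0,0,-0.5,0,0,0],[0,0,-0.2,0,0,0],[0,0,0,0,0,0],[0,0,0,0,0,0]],
  ],
  hand=-0.4,
)

```text
clock: 29.83
position: [0.4927, -0.3286, 0.2649]
ee_rot: [0.748, 0.664, -0.0, -0.0]
ft_force: [-0.8, 0.4, -0.1]
grip_width: 0.697
grasp_force: 0.0
```

Run:
```python
from h import *
cv2.imwrite("pics/s6.png",camera("side")[:,:,::-1])
go(.5276,.3225,.265,83.2)
```

```text
turn units [-0.02 -0.01  0.  ]
pos [ 0.4924 -0.3285  0.264 ] shift units (after turn) [16.27 -1.05 -0.02]
```

View pics/s6.png

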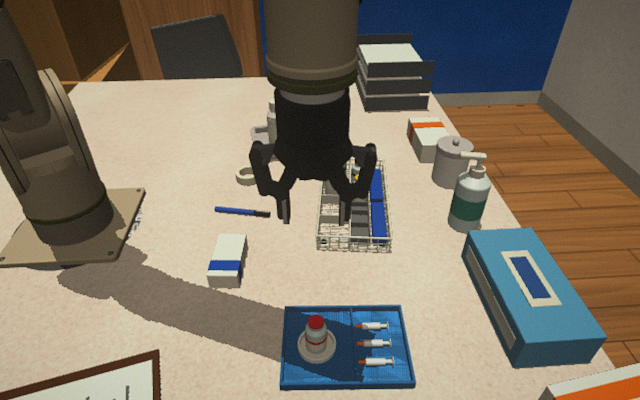

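The red vial stands in the well at (317,335). Now I go back for the blue bottle.

Call:
carry_out(
  commands=[
    [[0.5,-0.03,0,0,0,0],[0.7,-0.05,0,0,0,0],[0.85,-0.055,0,0,0,0],[0.85,-0.055,0,0,0,0],[0.85,-0.055,0,0,0,0],[0.85,-0.055,0,0,0,0],[0.85,-0.055,0,0,0,0],[0.85,-0.055,0,0,0,0],[0.85,-0.055,0,0,0,0],[0.85,-0.055,0,0,0,0],[0.85,-0.055,0,0,0,0],[0.85,-0.055,0,0,0,0],[0.85,-0.055,0,0,0,0],[0.85,-0.055,0,0,0,0],[0.85,-0.055,0,0,0,0],[0.85,-0.055,0,0,0,0],[0.85,-0.055,0,0,0,0],[0.85,-0.055,0,0,0,0],[0.85,-0.055,0,0,0,0],[0.6,-0.04,0,0,0,0]],
  ],
  hand=-0.7,
)

```text
clock: 31.55
position: [0.5266, 0.3244, 0.2632]
ee_rot: [0.747, 0.665, -0.001, -0.001]
ft_force: [0.9, -0.3, -0.4]
grip_width: 0.851
grasp_force: 0.0
```

Call:
carry_out(
  commands=[
    [[0,0,0,0,0,0],[0,0,0,0,0,0],[0,0,0,0,0,0],[0,0,0,0,0,0]],
  ],
)

```text
clock: 31.88
position: [0.5284, 0.3201, 0.2646]
ee_rot: [0.748, 0.663, -0.001, 0.0]
ft_force: [0.1, -0.1, 0.2]
grip_width: 0.849
grasp_force: 0.0
```

Run:
```python
from h import *
go(.5276,.3225,.1055,83.2)
```

```text
turn units [-0.    0.01 -0.02]
pos [0.5284 0.3201 0.2646] shift units (after turn) [ 0.06 -0.03  3.98]
```

Call:
carry_out(
  commands=[
    [[0.05,-0.03,0.3,0,0,0],[0,0,0.5,0,0,0],[0,0,0.5,0,0,0],[0,0,0.5,0,0,0],[0,0,0.5,0,0,0],[0,0,0.5,0,0,0],[0,0,0.5,0,0,0],[0,0,0.4,0,0,0],[0,0,0.27,0,0,0],[0,0,0,0,0,0],[0,0,0,0,0,0],[0,0,0,0,0,0]],
  ],
)

```text
clock: 32.88
position: [0.5275, 0.3239, 0.1075]
ee_rot: [0.748, 0.664, 0.001, 0.0]
ft_force: [0.4, -0.7, 0.4]
grip_width: 0.847
grasp_force: 0.0
```

Call:
carry_out(
  commands=[
    [[0,0,0,0,0,0],[0,0,0,0,0,0],[0,0,0,0,0,0],[0,0,0,0,0,0],[0,0,0,0,0,0],[0,0,0,0,0,0],[0,0,0,0,0,0],[0,0,0,0,0,0],[0,0,0,0,0,0],[0,0,0,0,0,0]],
  ],
  hand=1,
  force=40,
)

```text
clock: 33.72
position: [0.5274, 0.324, 0.1072]
ee_rot: [0.748, 0.664, 0.001, 0.0]
ft_force: [1.3, -0.3, 5.9]
grip_width: 0.338
grasp_force: 39.5
```

Call:
carry_out(
  commands=[
    [[0,0,-0.2,0,0,0],[0,0,-0.4,0,0,0],[0,0,-0.5,0,0,0],[0,0,-0.5,0,0,0],[0,0,-0.5,0,0,0],[0,0,-0.5,0,0,0],[0,0,-0.5,0,0,0],[0,0,-0.5,0,0,0],[0,0,-0.4,0,0,0],[0,0,0,0,0,0],[0,0,0,0,0,0],[0,0,0,0,0,0]],
  ],
)

```text
clock: 34.72
position: [0.5267, 0.3234, 0.2654]
ee_rot: [0.748, 0.664, -0.001, -0.0]
ft_force: [-1.1, -0.7, -2.4]
grip_width: 0.337
grasp_force: 39.8
```

Run:
```python
from h import *
go(.5535,-.0113,.265,83.2)
```

```text
turn units [-0.01  0.01  0.  ]
pos [0.5267 0.3234 0.2654] shift units (after turn) [-8.23  1.66  0.01]
```

Call:
carry_out(
  commands=[
    [[-0.3,0.06,0,0,0,0],[-0.5,0.1,0,0,0,0],[-0.65,0.131,0,0,0,0],[-0.65,0.131,0,0,0,0],[-0.65,0.131,0,0,0,0],[-0.65,0.131,0,0,0,0],[-0.65,0.131,0,0,0,0],[-0.65,0.131,0,0,0,0],[-0.65,0.131,0,0,0,0],[-0.65,0.131,0,0,0,0],[-0.65,0.131,0,0,0,0],[-0.65,0.131,0,0,0,0],[-0.5,0.1,0,0,0,0],[-0.43,0.09,0,0,0,0],[0,0,0,0,0,0],[0,0,0,0,0,0],[0,0,0,0,0,0],[0,0,0,0,0,0]],
  ],
)

```text
clock: 36.22
position: [0.5537, -0.0097, 0.2661]
ee_rot: [0.747, 0.665, -0.0, -0.0]
ft_force: [-0.3, 0.6, -1.3]
grip_width: 0.335
grasp_force: 39.8
```

Run:
```python
from h import *
go(.5535,-.0108,.115,83.2)
```

```text
turn units [-0.01 -0.    0.02]
pos [ 0.5537 -0.0097  0.2661] shift units (after turn) [-0.03 -0.    3.78]
```

Call:
carry_out(
  commands=[
    [[0,0,0.3,0,0,0],[0,0,0.5,0,0,0],[0,0,0.5,0,0,0],[0,0,0.5,0,0,0],[0,0,0.5,0,0,0],[0,0,0.4,0,0,0],[0,0,0.4,0,0,0],[0,0,0.3,0,0,0],[0,0,0.2,0,0,0],[0,0,0.1,0,0,0],[0,0,0.08,0,0,0],[0,0,0,0,0,0],[0,0,0,0,0,0],[0,0,0,0,0,0]],
  ],
)

```text
clock: 37.38
position: [0.5544, -0.011, 0.116]
ee_rot: [0.748, 0.664, 0.0, 0.0]
ft_force: [0.5, 0.4, -2.1]
grip_width: 0.337
grasp_force: 39.8
```

Call:
carry_out(
  commands=[
    [[0,0,0.02,0,0,0],[0,0,0.02,0,0,0],[0,0,0.02,0,0,0],[0,0,0,0,0,0],[0,0,0,0,0,0],[0,0,0,0,0,0]],
  ],
)

```text
clock: 37.88
position: [0.554, -0.011, 0.1129]
ee_rot: [0.748, 0.664, -0.0, 0.0]
ft_force: [-1.0, -0.2, -1.1]
grip_width: 0.34
grasp_force: 39.8
```

Less than 1 mm to go.

Call:
carry_out(
  commands=[
    [[0,0,0.02,0,0,0],[0,0,0.01,0,0,0],[0,0,0,0,0,0],[0,0,0,0,0,0],[0,0,0,0,0,0]],
  ],
)

```text
clock: 38.3
position: [0.5543, -0.011, 0.1121]
ee_rot: [0.748, 0.664, 0.0, 0.0]
ft_force: [-1.1, 0.0, 5.0]
grip_width: 0.334
grasp_force: 40.3
```

Call:
carry_out(
  commands=[
    [[0,0,0,0,0,0],[0,0,0,0,0,0],[0,0,0,0,0,0],[0,0,0,0,0,0],[0,0,0,0,0,0],[0,0,0,0,0,0],[0,0,0,0,0,0],[0,0,0,0,0,0],[0,0,-0.3,0,0,0],[0,0,-0.5,0,0,0],[0,0,-0.6,0,0,0],[0,0,-0.6,0,0,0],[0,0,-0.6,0,0,0],[0,0,-0.6,0,0,0],[0,0,-0.4,0,0,0],[0,0,-0.2,0,0,0],[0,0,0,0,0,0],[0,0,0,0,0,0]],
  ],
  hand=-0.7,
)

```text
clock: 39.8
position: [0.5539, -0.011, 0.2635]
ee_rot: [0.748, 0.664, -0.0, 0.0]
ft_force: [-0.5, -0.7, -0.9]
grip_width: 0.851
grasp_force: 0.0
```

Run:
```python
from h import *
cv2.imwrite("pics/s7.png",camera("side")[:,:,::-1])
go(.4269,.3059,.265,83.2)
```

```text
turn units [-0.01  0.    0.  ]
pos [ 0.5536 -0.0111  0.2628] shift units (after turn) [ 7.49 -4.08 -0.05]
```

View pics/s7.png

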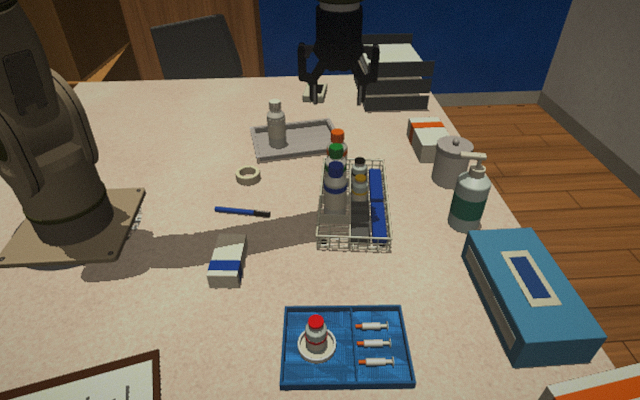

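The blue bottle is back in its compartment at (335,187), and the white bottle stands on the tray at (276,125). I fetch white.

Call:
carry_out(
  commands=[
    [[0.3,-0.16,0,0,0,0],[0.5,-0.27,0,0,0,0],[0.6,-0.328,0,0,0,0],[0.6,-0.328,0,0,0,0],[0.6,-0.328,0,0,0,0],[0.6,-0.328,0,0,0,0],[0.6,-0.328,0,0,0,0],[0.6,-0.328,0,0,0,0],[0.6,-0.328,0,0,0,0],[0.6,-0.328,0,0,0,0],[0.6,-0.328,0,0,0,0],[0.6,-0.328,0,0,0,0],[0.4,-0.22,0,0,0,0],[0.29,-0.15,0,0,0,0],[0,0,0,0,0,0],[0,0,0,0,0,0],[0,0,0,0,0,0]],
  ],
)

```text
clock: 41.27
position: [0.4273, 0.3052, 0.2631]
ee_rot: [0.748, 0.664, -0.001, 0.0]
ft_force: [-0.9, 0.4, 0.3]
grip_width: 0.849
grasp_force: 0.0
```

Run:
```python
from h import *
go(.4269,.3059,.1055,83.2)
```

```text
turn units [-0.01  0.01 -0.  ]
pos [0.4273 0.3052 0.2631] shift units (after turn) [ 0.02 -0.01  3.94]
```

Call:
carry_out(
  commands=[
    [[0.02,0,0.3,0,0,0],[0,0,0.5,0,0,0],[0,0,0.5,0,0,0],[0,0,0.5,0,0,0],[0,0,0.5,0,0,0],[0,0,0.5,0,0,0],[0,0,0.5,0,0,0],[0,0,0.4,0,0,0],[0,0,0.22,0,0,0],[0,0,0,0,0,0],[0,0,0,0,0,0],[0,0,0,0,0,0]],
  ],
)

```text
clock: 42.27
position: [0.428, 0.3068, 0.1077]
ee_rot: [0.748, 0.664, 0.001, 0.0]
ft_force: [0.2, 0.7, 1.4]
grip_width: 0.848
grasp_force: 0.0
```

Call:
carry_out(
  commands=[
    [[0,0,0,0,0,0],[0,0,0,0,0,0],[0,0,0,0,0,0],[0,0,0,0,0,0],[0,0,0,0,0,0],[0,0,0,0,0,0],[0,0,0,0,0,0],[0,0,0,0,0,0],[0,0,0,0,0,0],[0,0,0,0,0,0]],
  ],
  hand=1,
  force=40,
)

```text
clock: 43.1
position: [0.4277, 0.307, 0.1075]
ee_rot: [0.748, 0.664, 0.0, 0.0]
ft_force: [-0.4, 0.8, 5.9]
grip_width: 0.335
grasp_force: 39.4
```

Call:
carry_out(
  commands=[
    [[0,0,-0.2,0,0,0],[0,0,-0.4,0,0,0],[0,0,-0.5,0,0,0],[0,0,-0.5,0,0,0],[0,0,-0.5,0,0,0],[0,0,-0.5,0,0,0],[0,0,-0.5,0,0,0],[0,0,-0.5,0,0,0],[0,0,-0.4,0,0,0],[0,0,0,0,0,0],[0,0,0,0,0,0],[0,0,0,0,0,0]],
  ],
)

```text
clock: 44.1
position: [0.4272, 0.3062, 0.266]
ee_rot: [0.748, 0.664, -0.001, 0.0]
ft_force: [1.5, -0.5, -1.2]
grip_width: 0.332
grasp_force: 39.8
```

Run:
```python
from h import *
go(.5462,-.0768,.268,83.2)
```

```text
turn units [-0.01  0.01 -0.  ]
pos [0.4272 0.3062 0.266 ] shift units (after turn) [-9.16  4.09 -0.05]
```

Call:
carry_out(
  commands=[
    [[-0.3,0.13,0,0,0,0],[-0.5,0.22,0,0,0,0],[-0.65,0.292,0,0,0,0],[-0.65,0.292,0,0,0,0],[-0.65,0.292,0,0,0,0],[-0.65,0.292,0,0,0,0],[-0.65,0.292,0,0,0,0],[-0.65,0.292,0,0,0,0],[-0.65,0.292,0,0,0,0],[-0.65,0.292,0,0,0,0],[-0.65,0.292,0,0,0,0],[-0.65,0.292,0,0,0,0],[-0.65,0.292,0,0,0,0],[-0.65,0.292,0,0,0,0],[-0.4,0.18,0,0,0,0],[-0.16,0.06,0,0,0,0],[0,0,0,0,0,0],[0,0,0,0,0,0],[0,0,0,0,0,0]],
  ],
)

```text
clock: 45.68
position: [0.5465, -0.0744, 0.2669]
ee_rot: [0.747, 0.665, 0.0, -0.0]
ft_force: [-0.1, 0.1, -0.5]
grip_width: 0.338
grasp_force: 39.8
```

Run:
```python
from h import *
go(.5462,-.0768,.115,83.2)
```

```text
turn units [-0.   -0.    0.03]
pos [ 0.5465 -0.0744  0.2669] shift units (after turn) [-0.06 -0.    3.8 ]
```

Call:
carry_out(
  commands=[
    [[-0.03,0,0.3,0,0,0],[0,0,0.5,0,0,0],[0,0,0.5,0,0,0],[0,0,0.5,0,0,0],[0,0,0.5,0,0,0],[0,0,0.4,0,0,0],[0,0,0.4,0,0,0],[0,0,0.3,0,0,0],[0,0,0.2,0,0,0],[0,0,0.1,0,0,0],[0,0,0.08,0,0,0],[0,0,0.02,0,0,0],[0,0,0,0,0,0],[0,0,0,0,0,0],[0,0,0,0,0,0]],
  ],
)

```text
clock: 46.93
position: [0.547, -0.0778, 0.1155]
ee_rot: [0.748, 0.664, 0.0, 0.0]
ft_force: [-0.3, 0.1, -1.8]
grip_width: 0.338
grasp_force: 39.8
```

Call:
carry_out(
  commands=[
    [[0,0,0.02,0,0,0],[0,0,0.02,0,0,0],[0,0,0,0,0,0],[0,0,0,0,0,0],[0,0,0,0,0,0]],
  ],
)

```text
clock: 47.35
position: [0.5466, -0.0778, 0.1133]
ee_rot: [0.748, 0.664, -0.0, 0.0]
ft_force: [0.3, -0.4, -1.3]
grip_width: 0.336
grasp_force: 39.8
```

Call:
carry_out(
  commands=[
    [[0,0,0.02,0,0,0],[0,0,0.01,0,0,0],[0,0,0,0,0,0],[0,0,0,0,0,0],[0,0,0,0,0,0]],
  ],
)

```text
clock: 47.77
position: [0.5468, -0.0778, 0.1125]
ee_rot: [0.748, 0.664, 0.0, 0.0]
ft_force: [-2.0, 0.9, 5.4]
grip_width: 0.334
grasp_force: 40.3
```

Call:
carry_out(
  commands=[
    [[0,0,0,0,0,0],[0,0,0,0,0,0],[0,0,0,0,0,0],[0,0,0,0,0,0],[0,0,0,0,0,0],[0,0,0,0,0,0],[0,0,0,0,0,0],[0,0,0,0,0,0],[0,0,-0.3,0,0,0],[0,0,-0.5,0,0,0],[0,0,-0.6,0,0,0],[0,0,-0.6,0,0,0],[0,0,-0.6,0,0,0],[0,0,-0.6,0,0,0],[0,0,-0.6,0,0,0],[0,0,-0.2,0,0,0],[0,0,0,0,0,0],[0,0,0,0,0,0]],
  ],
  hand=-0.7,
)

```text
clock: 49.27
position: [0.5465, -0.0778, 0.2721]
ee_rot: [0.748, 0.664, 0.0, 0.0]
ft_force: [0.9, 0.7, -0.4]
grip_width: 0.844
grasp_force: 0.0
```

Run:
```python
from h import *
cv2.imwrite("pics/s8.png",camera("side")[:,:,::-1])
```

```text
(no output)
```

View pics/s8.png

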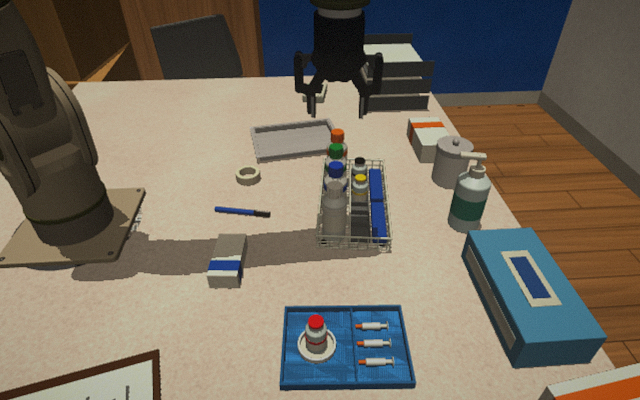

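All four bottles stand in the basket, with white at (334,207) and blue at (336,180). Yellow and black are in their places, the red vial is in the well at (317,335), and the gripper is clear.

```bash
python3 -c "from workcell import hand_in; print(hand_in())"
```

```text
the job is handed in; nothing more can be done
None
```

The job is done and handed in at about 49 s: the red-capped vial stands in the well, and the white and blue bottles are back upright in their own compartments; nothing was knocked over.

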